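# Drop the splash screen and hold the cup carrier level over the mat

### The arm

A 7-joint arm with a two-finger parallel gripper is mounted at the origin on the work surface. World frame = base frame: x ahead of the robot, y to its left, z up, the work surface at z = 0. Lengths are in m, angles in rad, forces in N, time in s.
With the tool pointing down it reaches from about 0.425 to 0.975 m from the base axis. Payload 16.7 kg.
Tool frame: the origin (TCP) lies midway between the tips of the shut fingers; the grasp point (between the pads) lies 19 mm behind it; z points along the fingers, y is the line along which they close (so a half turn about z gives the same grasp; the last joint's range is limited). The gripper opens to 85 mm and grips with 20 to 120 N. Pads are 22 mm wide; open, the fingers measure 114 mm over their backs; the gripper's body (76 mm by 85 mm) begins 54 mm behind the grasp point. The pads swing forward as they close: fully open they stand 13 mm farther back than shut.
Start: joints at [-1.3, 0.426, 0.074, 1.606, -0.034, 1.111, -0.067], TCP at [0.276, 0.616, 0.231] pointing down, gripper open.
Joint ranges: [-2.85, 2.85], [-0.5, 2.14], [-1.23, 1.37], [0.21, 2.46], [-1.02, 4.16], [0.16, 2.05], [-2.73, 2.73]. Speed limits (rad/s): [1.89, 1.89, 2.39, 2.39, 3.01, 3.01, 3.01].

### API

Orientations are given as a unit quaternion [w, x, y, z].
In Python, from rig import observe, capture, hand_in, silhouettes, landmark_of gives the robot as it stands.
- The arm moves only by the shell command python3 -m jog 'ROWS' [FORCE]. ROWS is JSON, a list of rows, each a list of 5 numbers: the finger opening in m, from 0 to 0.0854, then the shift along the world's x, y, z in m, then the turn about the world's z in rad. A call has 1 to 8 rows; each row is the pose to reach, as a shift and turn from the pose commanded when the call began; what a row does not reach only later rows make up. A row lasts 1/8 s, in which the tool goes at most 62.5 mm and 10.7 degrees, less where a joint would pass 70% of its speed; a pose out of reach is approached as far as the arm can. A call with a gripper value outside its range is refused whole. The fingers move at their own pace and stop on an object; FORCE is the grip in N (left out, the last holds). Time passes only in rows, so rows that repeat a pose let the fingers close. It gives the time, the measured TCP pose, the force, the opening and the grip force at its end, in the units of the state.
- observe(): the state, without advancing time (a new reading comes with each control period).
- capture(name): name is "scene" or "side" or "wrist"; returns a dict with "image" (384x512x3 uint8, blue, green, red), "depth" (384x512 float32, m along the optical axis (not along the pixel's ray), 0 where there is no reading), "mtx" (3x3 intrinsics, pixels), "R" (3x3) and "t" (3): a world point X has camera coordinates R X + t; the wrist camera has in their place "T_tool_cam" (4x4, takes a point from camera to tool coordinates, whose origin is the TCP and whose axes are the flange's). Camera axes: x right, y down, z forward; pixel columns grow to the right and rows downward; lengths in m; the calibration is good to about 2 mm. A picture is of the moment at which its call begins: read the wrist's pose just before it.
- hand_in(): hands the job in; it is judged then, once.
Trained networks look in the newest picture that a camera, given by its name, has taken for a name from the list of things; names that differ only in an ending like _2 or _b are one class to them, and where a whole thing is asked for, a point or a joint stands for the part that bears it (a point fixed in the world has none). Each returns a list of dicts, best first, with "p" (0 to 1); they miss things now and then, are a little off and sometimes report something else, mostly with a low value. They report only what shows in the picture. A call takes as long as a camera call. They do not tell look-alikes from the thing itself.
- silhouettes(camera, target): "mask" (384x512 bool, what is visible of it).
- landmark_of(camera, target): "centre" ([x, y, z] in m, in world coordinates, good to about 4 mm: a listed point, or the origin of a listed thing).
The state is a dict: "time": time; "joint_positions": joint angles; "joint_vel": joint speeds; "tau": joint torques, N m; "tcp_pos": TCP position; "tcp_rot": TCP orientation; "contact_force": force on the tool from outside, world axes, zero at the start; "moment": the same for the moment, N m; "gripper_width": finger opening in m; "gripper_force": force on a finger pad.
Only numpy, scipy, OpenCV 4.12 (cv2) and the standard library are available. Lean on these libraries where they do the work, as an engineer would, in place of code of your own. Each camera call takes 0.05 s, during which the arm holds its last target. There are 200 camera calls.

### The job

Slide the glass splash screen all the way down into its slot, then pick up the loaded cup carrier, bring it over to the near side and hold it still and level, with both cups standing in it, about 12 cm above the middle of the black rubber mat. Keep the carrier level all the way and leave the other things on the counter alone. Finish while still holding it in the air: do not put it down or let go.

Things in the scene. Friction and masses are not known exactly. Their poses are not given: they have to be found in the camera images.
- screen: fixed stainless frame of the splash screen's slot: two low strips 420 mm long (along its y), 40 mm deep, 12 mm high, with a 50 mm high cheek (40 x 20 mm) at each end; origin at the middle of the slot on the counter; x points away from the robot, z up
- sash (a joint): height of the sliding glass screen above its lowest position, m: 0 fully down, 0.125 fully up. It slides vertically in the slot and stays where it is left; moving it down takes about 4 N, up about 16 N. A clear glass pane 400 mm long, 6 mm thick, edged on top with a steel rail (14 x 14 mm) whose top is at 40 mm above the counter when fully down
- sash_grip (a point): point to pinch on the screen's black upright handle: a blade in the middle of the top rail, 12 mm thick (screen x), 60 mm long (screen y), standing 42 mm above the rail (its top is 82 mm above the counter when fully down); the point is 17 mm below the blade's top, 65 mm above the counter when fully down; axes as screen
- carrier: loose cup carrier: white-painted open tray 90 mm (x) by 210 mm (y), 18 mm high, 4 mm walls, 4 mm floor, with a steel post in its centre (8 x 20 mm) carrying a dark wooden handle blade on top; origin at the centre of the underside, z up; about 0.32 kg, 0.6 kg with both cups, the two ends loaded unequally
- carrier_grip (a point): point to pinch on the carrier's handle blade, on its centre line 153 mm above its underside: the blade is 10 mm thick (carrier x), 44 mm long (carrier y) and spans 130 to 172 mm above the underside; axes as the carrier's
- glass: smoke-tinted glass cup, rim radius 34 mm, 85 mm high, standing at one end of the carrier; origin at the centre of its underside
- dosing_cup: steel dosing cup, rim radius 30 mm, 58 mm high, standing at the carrier's other end; origin at the centre of its underside
- mat: fixed flat black rubber mat, 80 mm (x) by 160 mm (y), 4 mm thick, on the near side of the screen; origin at the centre of its underside
- pourer: bystander: matte white ceramic pourer, 110 mm high, radius 46 mm, with spout and handle reaching 80 mm either side along its y; origin under its centre; stands behind the screen beside the carrier
- jug: bystander: steel milk jug, 105 mm high, radius 44 mm, handle to its +y; origin under its centre
- jar: bystander: lidded glass jar, 120 mm high, radius 40 mm; origin under its centre
- tamper: bystander: steel tamper standing on its 58 mm foot, 83 mm high; origin under its centre
Things that resemble listed ones, but are neither listed nor needed, are in the scene too. Leave any pink or purple look-alike of the carrier alone. What is shaped like the dosing_cup but orange is not meant.

How it is judged:
On the way, in this order (a step that is already met when the one before it is completed fails the run):
1. the glass screen is fully down (value of joint sash below 0.008 m), for 0.2 s.
2. the carrier is lifted clear of the counter by the fingers with both cups in it (height (world z) of carrier above 0.03 m and contact force between the fingers and carrier above 2 N and z of glass in the frame of carrier between -0.004 and 0.014 m and angle between each of glass, dosing_cup's own z axis and vertical below 0.15 rad and z of dosing_cup in the frame of carrier between -0.004 and 0.014 m), for 0.2 s.
At the end, for the whole second after the job is handed in: The gripper still holds the carrier, still (under 20 mm/s) and level within 5 degrees, its underside 80 to 170 mm above the counter and its centre within 45 mm of the mat's centre, touching no other support; both cups stand upright on its floor; the screen is down within 10 mm (value of joint sash below 0.01 m and height (world z) of carrier between 0.08 and 0.17 m and horizontal distance between carrier and mat below 0.045 m and angle between carrier's own z axis and vertical below 0.09 rad and linear speed of carrier below 0.02 m/s and angular speed of carrier below 0.1 rad/s and contact force between the fingers and carrier above 2 N and contact force between carrier and screen below 0.2 N and z of glass in the frame of carrier between -0.004 and 0.014 m and angle between each of glass, dosing_cup's own z axis and vertical below 0.15 rad and z of dosing_cup in the frame of carrier between -0.004 and 0.014 m); the arm keeps its last pose, push and grip.
It fails at once if the carrier is tipped by more than 12 degrees (angle between carrier's own z axis and vertical above 0.21 rad).
It fails at once if a bystander is moved by more than 25 mm or tipped over (distance of any of pourer, jug, jar, tamper from where it was at the start of the episode above 0.025 m or angle between any of pourer, jug, jar, tamper's own z axis and vertical above 0.4 rad).
It also fails if it takes over 53 s, if anything falls off the work surface, if the arm or the gripper's body presses on something with over 40 N, if the wrist force passes 120 N, or if a joint passes its speed limit or range.

## Working session

There is one attempt and no reset: what is moved stays moved. The work goes in short steps, Python scripts to look and compute and a shell command to move; the robot and the scene stay as the last step left them, time stands still between calls to the robot, and variables do not carry over. Pictures are saved under pics/ and viewed, at most 10 in all, crops included, and the job is handed in when it is done.

```bash
mkdir -p pics; ls; cat > look.py <<'E'
import sys,cv2,numpy as np
from rig import observe,capture,landmark_of,silhouettes
o=observe();print(o['time'],np.round(o['tcp_pos'],4),np.round(o['tcp_rot'],4),o['gripper_width'])
def back(c,m):
    v,u=np.nonzero(m&(c['depth']>0));d=c['depth'][v,u]
    P=np.linalg.inv(c['mtx'])@np.vstack([u*d,v*d,d]);return (c['R'].T@(P-c['t'].reshape(3,1))).T
if __name__=='__main__':
    for cam in ('scene','side'):
        c=capture(cam);cv2.imwrite(f'pics/{cam}0.png',c['image'])
        for n in 'screen sash_grip carrier carrier_grip glass dosing_cup mat pourer jug jar tamper'.split():
            print(cam,n,[(np.round(r['centre'],3).tolist(),round(r['p'],2)) for r in landmark_of(cam,n)])
E
python3 look.py
```

```text
pics
0.0 [0.2756 0.6157 0.2306] [-1.000e-04  2.088e-01  9.780e-01 -6.000e-04] 0.08506410559533985
scene screen []
scene sash_grip [([0.532, 0.02, 0.184], 0.93)]
scene carrier [([0.684, -0.16, -0.0], 0.87), ([0.61, -0.572, 0.001], 0.78), ([0.307, 0.238, 0.0], 0.69)]
scene carrier_grip [([0.308, 0.235, 0.154], 0.9), ([0.606, -0.569, 0.155], 0.77), ([0.683, -0.163, 0.152], 0.63)]
scene glass [([0.666, -0.224, 0.004], 0.83)]
scene dosing_cup [([0.697, -0.105, 0.001], 0.87), ([0.726, 0.024, -0.0], 0.64)]
scene mat []
scene pourer [([0.665, 0.143, -0.0], 0.78), ([0.699, -0.107, 0.002], 0.59)]
scene jug [([0.612, -0.373, 0.002], 0.95)]
scene jar [([0.639, 0.421, -0.002], 0.62)]
scene tamper [([0.476, 0.379, -0.002], 0.57)]
side screen [([0.532, 0.017, -0.002], 0.65)]
side sash_grip [([0.531, 0.02, 0.186], 0.6), ([0.669, 0.14, 0.001], 0.46)]
side carrier [([0.31, 0.239, -0.002], 0.93), ([0.677, -0.165, 0.001], 0.71), ([0.606, -0.567, 0.0], 0.57)]
side carrier_grip [([0.678, -0.164, 0.157], 0.91), ([0.606, -0.57, 0.154], 0.8)]
side glass [([0.671, -0.22, 0.003], 0.67), ([0.681, -0.163, 0.158], 0.25)]
side dosing_cup [([0.727, 0.027, 0.001], 0.77), ([0.696, -0.107, 0.004], 0.59)]
side mat [([0.44, -0.012, -0.002], 0.56)]
side pourer [([0.67, 0.142, 0.0], 0.92)]
side jug [([0.609, -0.374, 0.002], 0.59)]
side jar [([0.641, 0.427, -0.0], 0.97)]
side tamper [([0.672, -0.219, 0.004], 0.66), ([0.68, -0.168, -0.002], 0.61), ([0.478, 0.384, -0.001], 0.56)]
```

View pics/scene0.png

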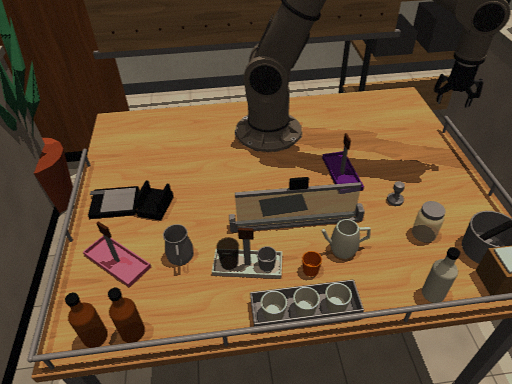

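View pics/side0.png

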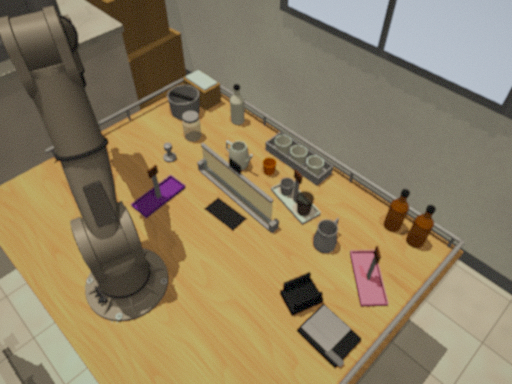

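```bash
cat > m.py <<'E'
from look import *
for cam in ('scene','side'):
    c=capture(cam)
    for n in ('carrier','sash','mat','glass','dosing_cup','screen'):
        for r in silhouettes(cam,n):
            P=back(c,r['mask'])
            if len(P)<30: continue
            print(cam,n,round(r['p'],2),len(P),'med',np.round(np.median(P,0),3),'lo',np.round(np.percentile(P,2,axis=0),3),'hi',np.round(np.percentile(P,98,axis=0),3))
            zs={'carrier':(.135,.18),'sash':(.15,.22),'mat':(0,.01)}.get(n)
            if zs:
                Q=P[(P[:,2]>zs[0])&(P[:,2]<zs[1])]
                if len(Q)>10:
                    (x,y),s,a=cv2.minAreaRect(Q[:,:2].astype(np.float32)*1000)
                    print('   rect',np.round([x,y,*s,a],1),len(Q),'colour',np.median(c['image'][r['mask']],0))
E
python3 m.py
```

```text
1.2 [0.2757 0.6161 0.2313] [-0.      0.2089  0.9779 -0.    ] 0.08554689587985216
scene carrier 0.85 1889 med [ 0.614 -0.561  0.007] lo [ 0.526 -0.659 -0.   ] hi [ 0.699 -0.475  0.169]
   rect [ 612.  -565.7   41.9   10.4   50.3] 105 colour [101.  90. 173.]
scene carrier 0.73 1376 med [ 0.689 -0.162  0.009] lo [ 0.639 -0.266  0.001] hi [ 0.743 -0.06   0.171]
   rect [ 684.  -162.4   43.3   11.4   79. ] 161 colour [63. 77. 90.]
scene carrier 0.7 914 med [0.308 0.236 0.008] lo [0.206 0.19  0.   ] hi [0.371 0.289 0.167]
   rect [412.7 210.6  19.9 251.1  74.1] 67 colour [46. 17. 41.]
scene mat 0.26 1287 med [ 0.689 -0.161  0.009] lo [ 0.64  -0.265  0.001] hi [ 0.742 -0.061  0.172]
   rect [ 646.5 -154.   204.   167.6   78. ] 680 colour [62.  74.  86.5]
scene mat 0.25 978 med [ 0.635 -0.366  0.063] lo [ 0.571 -0.406  0.001] hi [ 0.682 -0.33   0.106]
   rect [ 638.5 -364.2   33.6   83.2   10.5] 45 colour [38. 41. 45.]
scene glass 0.59 595 med [ 0.68  -0.217  0.062] lo [ 0.639 -0.246  0.009] hi [ 0.703 -0.188  0.092]
scene dosing_cup 0.83 454 med [ 0.684 -0.103  0.037] lo [ 0.621 -0.13   0. 
[... 1259 characters left out ...]
084] lo [0.598 0.381 0.004] hi [0.67  0.459 0.125]
   rect [634.7 465.7 170.2  61.1  83.7] 29 colour [ 88. 122. 140.]
side glass 0.93 354 med [ 0.663 -0.223  0.06 ] lo [ 0.635 -0.252  0.009] hi [ 0.698 -0.191  0.09 ]
side dosing_cup 0.7 208 med [0.725 0.023 0.037] lo [ 0.699 -0.005  0.002] hi [0.755 0.051 0.061]
side dosing_cup 0.51 250 med [ 0.693 -0.107  0.039] lo [ 0.664 -0.135  0.002] hi [ 0.723 -0.079  0.065]
side screen 0.64 2629 med [ 0.525 -0.001  0.072] lo [ 0.506 -0.205  0.001] hi [0.538 0.227 0.188]
side screen 0.28 488 med [0.623 0.4   0.084] lo [0.598 0.381 0.005] hi [0.669 0.449 0.125]
side screen 0.17 461 med [0.662 0.128 0.081] lo [ 0.626  0.074 -0.001] hi [0.76  0.253 0.112]
```

The pictures show the glass screen raised in the middle: handle at scene px (299,184), side px (237,163). The white loaded carrier stands behind it at scene px (247,262), the mat in front at side px (225,213), and the pink and purple look-alikes at either side. Sash is about 0.12 m up, and its long axis is at about 88°. The carrier's long axis is at about 77°. I'll go above the sash handle first.

```bash
python3 -m jog '[[0.085,0.01,-0.03,0.015,-0.06],[0.085,0.03,-0.08,0.03,-0.2],[0.085,0.05,-0.13,0.03,-0.34],[0.085,0.07,-0.18,0.03,-0.48],[0.085,0.1,-0.23,0.03,-0.62],[0.085,0.12,-0.28,0.03,-0.76],[0.085,0.15,-0.33,0.03,-0.9],[0.085,0.17,-0.38,0.03,-1.0]]' 60; python3 -m jog '[[0.085,0.02,-0.05,0,-0.1],[0.085,0.04,-0.1,0,-0.187],[0.085,0.06,-0.15,0,-0.187],[0.085,0.08,-0.2,0,-0.187],[0.085,0.085,-0.217,0,-0.187],[0.085,0.085,-0.217,0,-0.187]]'
cat > w.py <<'E'
import sys
from look import *
from scipy.spatial.transform import Rotation as Ro
n=sys.argv[1];o=observe();c=capture('wrist');cv2.imwrite(f'pics/w_{o["time"]:.2f}.png',c['image'])
q=np.array(o['tcp_rot']);T=np.eye(4);T[:3,:3]=Ro.from_quat(q[[1,2,3,0]]).as_matrix();T[:3,3]=o['tcp_pos']
print('tool y deg',np.degrees(np.arctan2(T[1,1],T[0,1])),'tilt',T[:3,2])
M=np.linalg.inv(T@c['T_tool_cam']);c['R']=M[:3,:3];c['t']=M[:3,3]
for g in sys.argv[2].split(','): print(g,[(np.round(r['centre'],4).tolist(),round(r['p'],2)) for r in landmark_of('wrist',g)])
z0,z1=float(sys.argv[3]),float(sys.argv[4])
for r in silhouettes('wrist',n)[:2]:
    P=back(c,r['mask']);Q=P[(P[:,2]>z0)&(P[:,2]<z1)]
    if len(Q)>20:
        print(n,round(r['p'],2),len(Q),np.round(np.percentile(Q,[2,50,98],axis=0),4).tolist());print(cv2.minAreaRect(Q[:,:2].astype(np.float32)*1000))
E
python3 w.py sash sash_grip 0.15 0.22
```

```text
time: 2.9
tcp_pos: [0.4467, 0.2343, 0.2616]
tcp_rot: [0.0, 0.654, 0.757, 0.0]
contact_force: [0.8, 1.5, 0.2]
gripper_width: 0.085
gripper_force: 0.0
time: 3.65
tcp_pos: [0.5309, 0.0177, 0.2614]
tcp_rot: [0.0, 0.721, 0.693, -0.0]
contact_force: [0.0, 0.6, -0.4]
gripper_width: 0.0852
gripper_force: 0.0
3.65 [0.5309 0.0177 0.2614] [ 1.000e-04  7.210e-01  6.929e-01 -0.000e+00] 0.08523741548147161
tool y deg -2.2778567486779258 tilt [ 1.39359338e-04 -1.96984014e-04 -9.99999971e-01]
sash_grip [([0.5289, 0.017, 0.1872], 0.55), ([0.4454, -0.0113, -0.0005], 0.49)]
sash 0.88 6901 [[0.5207, -0.1435, 0.158], [0.5304, 0.0463, 0.1608], [0.539, 0.1441, 0.2034]]
((529.303466796875, -3.41278076171875), (303.0027160644531, 14.056452751159668), 88.26107788085938)
```

```bash
python3 -m jog '[[0.085,0,0,-0.02,0],[0.085,0,0,-0.05,0],[0.085,0,0,-0.08,0],[0.085,0,0,-0.094,0],[0.0,0,0,-0.094,0],[0.0,0,0,-0.094,0],[0.0,0,0,-0.094,0],[0.0,0,0,-0.094,0]]' 60; python3 -m jog '[[0.0,0,0,0,0],[0.0,0,0,0,0],[0.0,0,0,-0.005,0],[0.0,0,0,-0.015,0],[0.0,0,0,-0.03,0],[0.0,0,0,-0.045,0],[0,0,0,-0.06,0],[0,0,0,-0.06,0]]'
```

```text
time: 4.8
tcp_pos: [0.5309, 0.0192, 0.1679]
tcp_rot: [-0.0, 0.72, 0.694, 0.0]
contact_force: [-22.2, 1.6, 10.0]
gripper_width: 0.0114
gripper_force: 13.7
time: 5.8
tcp_pos: [0.5307, 0.0192, 0.1061]
tcp_rot: [0.0, 0.72, 0.694, -0.001]
contact_force: [4.9, 2.3, -15.5]
gripper_width: 0.0112
gripper_force: 58.4
```

```bash
python3 -m jog '[[0.0,0,0,-0.01,0],[0.0,0,0,-0.025,0],[0.0,0,0,-0.04,0],[0.0,0,0,-0.05,0],[0.0,0,0,-0.056,0],[0,0,0,-0.06,0],[0,0,0,-0.062,0],[0,0,0,-0.062,0]]'; python3 -c "
from look import *
c=capture('side')
print([(r['centre'],r['p']) for r in landmark_of('side','sash_grip')])
for r in silhouettes('side','sash')[:2]:
  P=back(c,r['mask']);print(r['p'],np.percentile(P[:,2],[50,90,97]))
"
```

```text
time: 6.8
tcp_pos: [0.5308, 0.0192, 0.0466]
tcp_rot: [-0.0, 0.72, 0.694, 0.0]
contact_force: [-13.1, 2.8, 35.5]
gripper_width: 0.0114
gripper_force: 66.5
6.8 [0.5308 0.0192 0.0466] [-5.000e-04  7.201e-01  6.938e-01  5.000e-04] 0.01141962066797434
[([0.5291, 0.0193, 0.0665], 0.59)]
0.8 [0.03552162 0.04475656 0.07147579]
```

```bash
python3 -m jog '[[0.085,0,0,0.001,0],[0.085,0,0,0.001,0],[0.085,0,0,0.001,0],[0.085,0,0,0.02,0],[0.085,0,0,0.07,0],[0.085,0,0,0.12,0],[0.085,0,0,0.17,0],[0.085,0.02,-0.02,0.2,-0.03]]' 60;  python3 -m jog '[[0.085,0.03,-0.04,0,-0.06],[0.085,0.06,-0.08,0,-0.11],[0.085,0.1,-0.12,0,-0.16],[0.085,0.13,-0.16,0,-0.18],[0.085,0.131,-0.163,0,-0.18],[0.085,0.131,-0.163,0,-0.18]]'; python3 w.py carrier carrier_grip,glass,dosing_cup 0.14 0.19
python3 -c "
from look import *
c=capture('side')
print([(r['centre'],r['p']) for r in landmark_of('side','sash_grip')])"
```

```text
time: 7.95
tcp_pos: [0.5508, -0.0002, 0.2491]
tcp_rot: [0.0, 0.73, 0.683, 0.002]
contact_force: [0.8, -0.2, -0.2]
gripper_width: 0.0851
gripper_force: 0.0
time: 8.7
tcp_pos: [0.6813, -0.1641, 0.2459]
tcp_rot: [-0.0, 0.789, 0.614, -0.0]
contact_force: [0.1, 0.4, -0.1]
gripper_width: 0.0851
gripper_force: 0.0
8.7 [ 0.6813 -0.1641  0.2459] [-0.000e+00  7.891e-01  6.143e-01 -1.000e-04] 0.08506970067586114
tool y deg -14.196468053546083 tilt [-2.10948844e-04 -1.59048561e-04 -9.99999965e-01]
carrier_grip [([0.6837, -0.1572, 0.151], 0.69), ([0.5278, 0.0198, 0.0639], 0.48)]
glass [([0.6708, -0.2208, 0.0067], 0.84)]
dosing_cup [([0.6941, -0.1071, 0.0053], 0.56)]
carrier 0.74 961 [[0.6742, -0.1811, 0.1444], [0.6818, -0.1571, 0.1709], [0.6889, -0.141, 0.1725]]
((681.0446166992188, -161.73907470703125), (42.532196044921875, 9.986722946166992), 78.74249267578125)
8.95 [ 0.6816 -0.1627  0.2459] [-1.000e-04  7.884e-01  6.151e-01  4.000e-04] 0.0848996676659105
[([0.5294, 0.0161, 0.067], 0.67)]
```

```bash
python3 -m jog '[[0.085,0,0.002,-0.02,0.05],[0.085,0,0.002,-0.06,0.05],[0.085,0,0.002,-0.095,0.05],[0.085,0,0.002,-0.112,0.05],[0.0,0,0.002,-0.112,0.05],[0,0,0.002,-0.112,0.05],[0,0,0.002,-0.112,0.05],[0,0,0.002,-0.112,0.05]]' 60; python3 -m jog '[[0,0,0,0,0],[0,0,0,0,0],[0,0,0,0,0]]' 120; python3 -c "
from look import *
o=observe();print(o['moment'],o['contact_force'])"
python3 -m jog '[[0,0,0,0.001,0],[0,0,0,0.003,0],[0,0,0,0.006,0],[0,0,0,0.009,0],[0,0,0,0.012,0],[0,0,0,0.012,0],[0,0,0,0.012,0],[0,0,0,0.012,0]]'
cat > tilt.py <<'E'
import sys
from look import *
print(np.round(o['moment'],3),np.round(o['contact_force'],1),o['gripper_force'])
for cam in ('scene','side'):
    c=capture(cam);cv2.imwrite(f'pics/{cam}_{o["time"]:.2f}.png',c['image'])
    for n in ('carrier','carrier_grip','glass','dosing_cup','sash_grip'):
        print(cam,n,[(np.round(r['centre'],4).tolist(),round(r['p'],2)) for r in landmark_of(cam,n)])
    for r in silhouettes(cam,'carrier'):
        P=back(c,r['mask']);g=np.array(o['tcp_pos'])
        P=P[(np.hypot(*(P-g)[:,:2].T)<.13)]
        if len(P)<200: continue
        e=P[P[:,2]<g[2]-.134+.03]; s=(e-g)[:,:2]@[.19,.98]
        for a,b in((-.13,-.09),(-.03,.03),(.09,.13)):
            k=(s>a)&(s<b); print('  end',a,k.sum(),np.round(np.percentile(e[k][:,2],[10,50,90]),4) if k.sum()>5 else '')
E
python3 tilt.py
```

```text
time: 10.05
tcp_pos: [0.6821, -0.162, 0.1341]
tcp_rot: [0.0, 0.773, 0.634, 0.0]
contact_force: [0.1, 0.3, -0.3]
gripper_width: 0.0121
gripper_force: 0.0
time: 10.42
tcp_pos: [0.682, -0.162, 0.1342]
tcp_rot: [0.0, 0.773, 0.634, 0.0]
contact_force: [-3.7, 1.3, 7.3]
gripper_width: 0.0084
gripper_force: 118.3
10.425 [ 0.682  -0.162   0.1342] [2.000e-04 7.733e-01 6.341e-01 4.000e-04] 0.008448947386150497
[ 0.20262521  0.55183009 -0.03195091] [-3.70981122  1.29280987  7.28791982]
time: 11.42
tcp_pos: [0.6817, -0.1619, 0.1452]
tcp_rot: [-0.0, 0.773, 0.634, -0.0]
contact_force: [0.4, -0.4, -6.7]
gripper_width: 0.0087
gripper_force: 116.8
11.425 [ 0.6817 -0.1619  0.1452] [-1.000e-04  7.732e-01  6.341e-01 -1.000e-04] 0.008743663603389022
[ 0.058 -0.057 -0.045] [ 0.4 -0.4 -6.7] 116.83016180992126
scene carrier [([0.6111, -0.5717, -0.0014], 0.85), ([0.6795, -0.1606, 0.0109], 0.74), ([0.3107, 0.2374, -0.0007], 0.65)]
scene carrier_grip [([0.6809, -0.1609, 0.1642], 0.79), ([0.6074, -0.57, 0.1525], 0.74), ([0.3076, 0.2341, 0.1524], 0.68), ([0.5343, 0.0196, 0.0008], 0.61)]
scene glass [([0.6669, -0.2206, 0.0173], 0.78)]
scene dosing_cup [([0.6956, -0.1047, 0.0112], 0.76), ([0.7263, 0.0242, -0.0023], 0.59)]
scene sash_grip [([0.5306, 0.019, 0.065], 0.57)]
  end -0.13 117 [0.0135 0.0189 0.03  ]
  end -0.03 452 [0.0135 0.0168 0.0295]
  end 0.09 130 [0.0131 0.018  0.0315]
side carrier [([0.6056, -0.5691, -0.0019], 0.93), ([0.3047, 0.2369, 0.0004], 0.86), ([0.6811, -0.1664, 0.009], 0.68)]
side carrier_grip [([0.3093, 0.2334, 0.1519], 0.92), ([0.6075, -0.5707, 0.1536], 0.77), ([0.6786, -0.1666, 0.1667], 0.59)]
side glass [([0.6694, -0.2171, 0.0147], 0.69), ([0.6798, -0.1688, 0.013], 0.64)]
side dosing_cup [([0.7255, 0.0273, 0.0037], 0.78), ([0.6945, -0.109, 0.0172], 0.63)]
side sash_grip [([0.53, 0.0192, 0.0663], 0.61)]
  end -0.13 115 [0.01   0.0186 0.0295]
  end -0.03 167 [0.0097 0.0157 0.0292]
  end 0.09 33 [0.0118 0.0196 0.0287]
```

Both ends are level and the weight reads 6.7 N, so I'll lift it gently.

```bash
python3 -m jog '[[0,0,0,0.005,0],[0,0,0,0.015,0],[0,0,0,0.03,0],[0,0,0,0.045,0],[0,0,0,0.06,0],[0,0,0,0.07,0],[0,0,0,0.075,0],[0,0,0,0.075,0]]'; python3 -m jog '[[0,0,0,0.005,0],[0,0,0,0.015,0],[0,0,0,0.03,0],[0,0,0,0.045,0],[0,0,0,0.055,0],[0,0,0,0.06,0],[0,0,0,0.06,0],[0,0,0,0.06,0]]'; python3 tilt.py | grep -v sash
```

```text
time: 13.12
tcp_pos: [0.6818, -0.1619, 0.2204]
tcp_rot: [0.0, 0.773, 0.634, 0.0]
contact_force: [0.1, 0.4, -6.1]
gripper_width: 0.0091
gripper_force: 117.0
time: 14.12
tcp_pos: [0.6815, -0.1618, 0.2798]
tcp_rot: [-0.0, 0.773, 0.634, -0.0]
contact_force: [0.1, 0.4, -6.6]
gripper_width: 0.0084
gripper_force: 117.1
14.125 [ 0.6815 -0.1618  0.2798] [-3.000e-04  7.732e-01  6.342e-01 -3.000e-04] 0.008426327894299835
[ 0.118 -0.051 -0.028] [ 0.1  0.4 -6.6] 117.07892417907715
scene carrier [([0.6805, -0.162, 0.1462], 0.83), ([0.6098, -0.571, -0.0], 0.6), ([0.3098, 0.2412, -0.0032], 0.57)]
scene carrier_grip [([0.3087, 0.2383, 0.1517], 0.91), ([0.6079, -0.5698, 0.1539], 0.76), ([0.6823, -0.1618, 0.2967], 0.61)]
scene glass [([0.6665, -0.222, 0.1505], 0.56)]
scene dosing_cup [([0.6987, -0.1063, 0.1473], 0.58), ([0.7267, 0.0232, -0.0], 0.57)]
  end -0.13 138 [0.1485 0.1535 0.1646]
  end -0.03 501 [0.1483 0.1514 0.1632]
  end 0.09 155 [0.1483 0.1537 0.165 ]
side carrier [([0.6048, -0.5667, 0.0008], 0.8), ([0.307, 0.2373, -0.0011], 0.7), ([0.6808, -0.1653, 0.1431], 0.66)]
side carrier_grip [([0.6762, -0.1667, 0.3001], 0.86), ([0.3115, 0.2383, 0.1512], 0.86), ([0.6075, -0.5698, 0.1549], 0.57)]
side glass [([0.6727, -0.2191, 0.1513], 0.77)]
side dosing_cup [([0.725, 0.0258, 0.0023], 0.67), ([0.6092, -0.3737, -0.0001], 0.54), ([0.4813, 0.3852, -0.0028], 0.2)]
  end -0.13 117 [0.1482 0.1554 0.164 ]
  end -0.03 173 [0.1462 0.1506 0.1621]
  end 0.09 48 [0.1465 0.1552 0.1656]
```

```bash
ls -t pics | head -2; f=$(ls -t pics/scene_* | head -1); python3 -c "
import cv2;i=cv2.imread('$f')[130:330,150:420];cv2.imwrite('pics/crop1.png',cv2.resize(i,None,fx=2.5,fy=2.5))"
```

```text
side_14.12.png
scene_14.12.png
```

View pics/crop1.png

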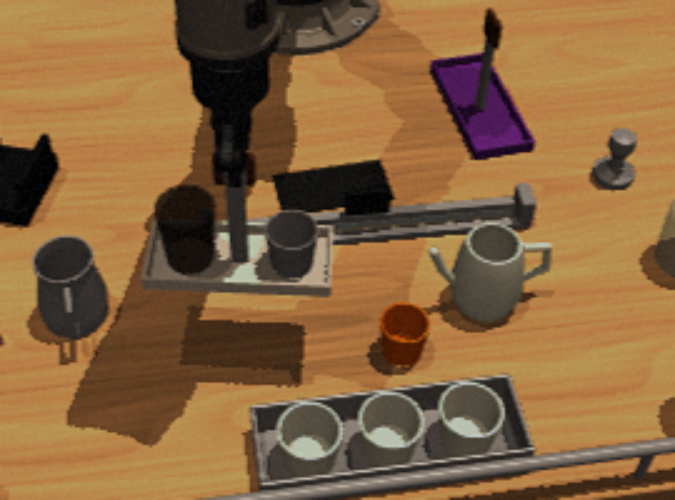

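The carrier hangs level at crop px (238,260) with both cups standing, and the screen is down. I'll carry it over slowly.

```bash
python3 -m jog '[[0,-0.004,0.002,0,0],[0,-0.012,0.007,0,0],[0,-0.024,0.014,0,0],[0,-0.04,0.024,0,0],[0,-0.056,0.034,0,0],[0,-0.072,0.044,0,0],[0,-0.088,0.054,0,0],[0,-0.104,0.064,0,0]]'; python3 -m jog '[[0,-0.016,0.01,0,0],[0,-0.032,0.02,0,0],[0,-0.048,0.03,0,0],[0,-0.064,0.04,0,0],[0,-0.08,0.05,0,0],[0,-0.096,0.06,0,0],[0,-0.11,0.068,0,0],[0,-0.12,0.074,0,0]]'; python3 -m jog '[[0,-0.008,0.005,-0.002,0],[0,-0.013,0.008,-0.006,0],[0,-0.016,0.009,-0.012,0],[0,-0.016,0.009,-0.018,0],[0,-0.016,0.009,-0.022,0],[0,-0.016,0.009,-0.024,0],[0,-0.016,0.009,-0.024,0],[0,-0.016,0.009,-0.024,0]]'; python3 tilt.py; f=$(ls -t pics/scene_* | head -1); g=$(ls -t pics/side_* | head -1);python3 -c "
import cv2,numpy as np;i=np.hstack([cv2.imread('$f')[100:300,170:420],cv2.imread('$g')[80:280,100:350]]);cv2.imwrite('pics/crop2.png',cv2.resize(i,None,fx=1.6,fy=1.6))"
```

```text
time: 15.82
tcp_pos: [0.5764, -0.0972, 0.2804]
tcp_rot: [-0.0, 0.773, 0.634, 0.0]
contact_force: [-0.1, 0.4, -6.5]
gripper_width: 0.0085
gripper_force: 117.0
time: 16.82
tcp_pos: [0.4565, -0.0235, 0.2803]
tcp_rot: [-0.0, 0.773, 0.634, 0.0]
contact_force: [-0.1, -0.1, -6.8]
gripper_width: 0.0086
gripper_force: 117.1
time: 17.82
tcp_pos: [0.4419, -0.0149, 0.2564]
tcp_rot: [0.0, 0.773, 0.634, 0.0]
contact_force: [0.1, 0.5, -5.2]
gripper_width: 0.0086
gripper_force: 117.0
17.825 [ 0.4419 -0.0149  0.2564] [0.000e+00 7.732e-01 6.341e-01 1.000e-04] 0.008611276484943973
[ 0.115 -0.063 -0.005] [ 0.1  0.5 -5.2] 116.99904084205627
scene carrier [([0.3102, 0.2402, -0.0017], 0.73), ([0.6082, -0.5701, 0.002], 0.69), ([0.4422, -0.0152, 0.1255], 0.63)]
scene carrier_grip [([0.3084, 0.2366, 0.1511], 0.93), ([0.4429, -0.0137, 0.2734], 0.82), ([0.6062, -0.5673, 0.1511], 0.8)]
scene glass [([0.4272, -0.0752, 0.1257], 0.9)]
scene dosing_cup [([0.7243, 0.0208, -0.002], 0.92), ([0.5335, 0.0203, 0.0006], 0.23), ([0.4775, 0.3833, -0.0008], 0.23)]
scene sash_grip []
  end -0.13 98 [0.1253 0.1304 0.1409]
  end -0.03 354 [0.1251 0.1286 0.1405]
  end 0.09 96 [0.1259 0.1307 0.1413]
side carrier [([0.6074, -0.5648, -0.0008], 0.69), ([0.3077, 0.2344, -0.0015], 0.67), ([0.4372, -0.0161, 0.1246], 0.62)]
side carrier_grip [([0.6085, -0.5705, 0.1555], 0.75), ([0.3085, 0.2365, 0.1537], 0.72), ([0.4399, -0.0201, 0.2801], 0.68)]
side glass [([0.4293, -0.073, 0.1248], 0.76), ([0.531, 0.0185, 0.0691], 0.56), ([0.6094, -0.3726, 0.0018], 0.25)]
side dosing_cup [([0.7271, 0.0275, 0.0023], 0.68), ([0.4545, 0.038, 0.1275], 0.53)]
side sash_grip [([0.5285, 0.0197, 0.0673], 0.8)]
  end -0.13 118 [0.126  0.1335 0.14  ]
  end -0.03 126 [0.1221 0.1272 0.137 ]
  end 0.09 39 [0.001  0.1292 0.1393]
```

View pics/crop2.png

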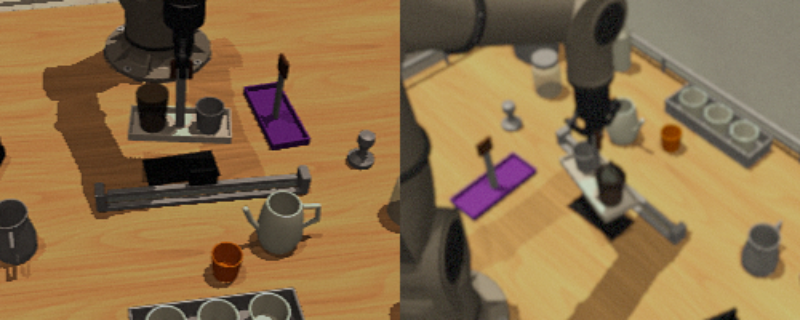

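The carrier is level in the air above the mat (crop px (180,125) and (600,185)). Both cups stand in it, the screen is down and the bystanders have not moved. I'll let it settle briefly and hand in.

```bash
python3 -m jog '[[0,0,0,0,0],[0,0,0,0,0],[0,0,0,0,0],[0,0,0,0,0]]'; python3 -c "
from rig import hand_in
print(hand_in())"
```

```text
time: 19.02
tcp_pos: [0.4417, -0.0149, 0.2563]
tcp_rot: [-0.0, 0.773, 0.634, -0.0]
contact_force: [-0.1, 0.2, -6.9]
gripper_width: 0.0087
gripper_force: 117.0
the job is handed in; nothing more can be done
None
```

The job is handed in: the screen is fully down, and the carrier is held still and level about 12 cm above the middle of the mat with both cups standing in it; the hand-in call returned no verdict.

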